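# Set out the stripped wheel parts and clip in the brake pad

### The job

Set out the parts stripped from the wheel for inspection: lay each of the two bearings and the drop link flat, squarely on the steel plate painted with its own footprint, matching size and shape. Press the brake pad, friction side up, down into the blue fixture until both spring leaves snap over its ears and it is fully home on the seat. Let go of everything, and do not knock over the socket that stands among them.

Things in the scene. Friction and masses are not known exactly. Their poses are not given: they have to be found in the camera images.
- large_bearing: Large wheel bearing: steel ring with a black seal, 60 mm outside diameter, 30 mm bore, 22 mm high, lying flat, loose, about 0.3 kg. Origin: centre of its underside; z up.
- small_bearing: Small wheel bearing, same look: 40 mm outside diameter, 18 mm bore, 14 mm high, lying flat, loose, about 0.1 kg. Origin: centre of its underside; z up.
- drop_link: Suspension drop link, dark steel, dog-bone shaped: two round eyes of 32 mm outside diameter and 16 mm height, 80 mm apart centre to centre (112 mm overall), joined by a straight bar 14 mm wide whose top is 14 mm above the bench; loose, about 0.2 kg. Origin: underside, midway between the eyes; y runs along its length, x across the bar, z up. Both ends are alike.
- brake_pad: Brake pad, loose, about 0.3 kg, lying friction side up. Steel backing plate 6 mm thick, 46 wide (x), 90 long (y), with an ear 24 mm wide at each end in y (114 mm over the ears); on it a black friction block 38 mm wide (x), 80 mm long, its top 17 mm above the underside: grip across its 38 mm. Origin: centre of the underside, z up. Both ends alike.
- large_plate: Painted steel plate lying flat on the bench and fixed, 4 mm thick, dark, with a white painted footprint of the large bearing (ring, 60 mm outside, 30 mm inside); plate 92 x 92 mm. Origin: centre of its underside (the centre of the ring); its top is 4 mm above.
- small_plate: Painted steel plate lying flat on the bench and fixed, 4 mm thick, dark, with a white painted footprint of the small bearing (ring, 40 mm outside, 18 mm inside); plate 80 x 80 mm. Origin: centre of its underside (the centre of the ring); its top is 4 mm above.
- link_plate: Painted steel plate lying flat on the bench and fixed, 4 mm thick, dark, with a white painted footprint of the drop link (dog-bone, eyes 80 mm apart); plate 62 mm (x) by 136 mm (y). Origin: centre of its underside, which is the middle of the footprint; the footprint's length runs along y; top 4 mm above.
- pad_fixture: Fixed blue base 60 (x) by 168 mm (y), seat 6 mm high, open at the sides. At each y end a sprung steel leaf leans outward: tops 132 mm apart at 41 mm height, lower edges 104 mm apart at 14 mm. Pushed straight down (8 to 15 N), the pad, its y along this y, parts the leaves; they snap over its ears as it meets the seat. Stopped short, it stays 3 to 18 mm too high. Origin: centre of the underside.
- socket: Bright hexagon-drive socket, 24 mm diameter, 36 mm tall, standing on end among the parts. Not part of the job; leave it standing. Origin: centre of its underside.
There are look-alikes about, which are no part of the job. Leave any pink look-alike of the large_bearing alone. Of the things that look like the pad_fixture, the smaller one is meant.

How it is judged (in metres and radians):
At the end, for the whole second after the job is handed in: Bearings and link on their own plates, pad on the fixture seat under both leaves: centres within 10 mm, underside within 2.5 mm of its support, flat within 0.08 rad, link and pad within 0.2 rad of the place's length (either way round); all released, at rest; socket standing (horizontal distance between large_bearing and large_plate below 0.01 m and z of large_bearing in the frame of large_plate between 0.001 and 0.0065 m and angle between each of large_bearing, small_bearing, drop_link, brake_pad's own z axis and vertical below 0.08 rad and linear speed of each of large_bearing, small_bearing, drop_link, brake_pad below 0.02 m/s and horizontal distance between small_bearing and small_plate below 0.01 m and z of small_bearing in the frame of small_plate between 0.001 and 0.0065 m and horizontal distance between drop_link and link_plate below 0.01 m and z of drop_link in the frame of link_plate between 0.001 and 0.0065 m and angle between the y axis of drop_link and the y axis of link_plate, either way round below 0.2 rad and horizontal distance between brake_pad and pad_fixture below 0.01 m and z of brake_pad in the frame of pad_fixture between 0.003 and 0.0085 m and angle between the y axis of brake_pad and the y axis of pad_fixture, either way round below 0.2 rad and angle between socket's own z axis and vertical below 0.3 rad); the robot touches nothing.
It fails at once if the socket is knocked over (angle between socket's own z axis and vertical above 0.5 rad).
It also fails if it takes over 104 s, if anything falls off the work surface, if the arm or the gripper's body presses on something with over 40 N, if the wrist force passes 120 N, or if a joint passes its speed limit or range.

### The arm

A 6-joint arm with a two-finger parallel gripper is mounted at the origin on the work surface. World frame = base frame: x ahead of the robot, y to its left, z up, the work surface at z = 0. Lengths are in mm, angles in degrees, forces in N, time in s.
With the tool pointing down it reaches from about 325 to 925 mm from the base axis. Payload 3.1 kg.
Tool frame: the origin (TCP) lies at the very end of the fingers, on their centre line; the grasp point (between the pads) lies grasp_offset behind it (grasp_offset is the distance from the TCP to the grasp point, in mm); z points along the fingers, y is the line along which they close (so a half turn about z gives the same grasp; the last joint's range is limited). The gripper opens to 85 mm and grips with 20 to 120 N. Pads are 22 mm wide; open, the fingers measure 114 mm over their backs; the gripper's body (76 mm by 85 mm) begins 54 mm behind the grasp point. The pads swing forward as they close: fully open they stand 13 mm farther back than shut.
Start: joints at [-77.762, 12.427, 92.441, -0, 75.132, -6.429], TCP at [200.063, -592.127, 231.3] pointing down, gripper open.
Joint ranges: [-157.48, 157.48], [-44.54, 120.13], [17.64, 146.25], [-64.5, 244.5], [7.68, 150.69], [-147.95, 147.95]. Speed limits (degrees/s): [159.86, 159.86, 180, 180, 180, 180].

### API

Orientations are given as [roll, pitch, yaw] about the fixed x, y, z axes, in that order (R = Rz(yaw) Ry(pitch) Rx(roll)).
In Python, from station import * gives the robot as it stands. Calls block until the motion is done:
- goto(position, orientation): joint-space move of the TCP to a pose.
- move_l(position, attitude=None, speed=150): straight line of the TCP; attitude=None keeps the orientation; speed is the mean speed in mm/s.
- move_j(angles): joint-space move.
- grip(opening, squeeze=None): finger opening in mm; squeeze is the grip in N (None keeps the last); returns when the fingers have stopped.
- wait(seconds).
- solve_ik(position, orientation): joint angles nearest the present ones, or None.
- get_obs(): the state.
- get_image(name): name is "scene" or "top"; returns the picture (400x640x3 uint8, red, green, blue); there is no depth.
- get_calibration(name): a dict with "fx", "fy", "cx", "cy" (pixels), "D" ([k1, k2, p1, p2, k3] as OpenCV has them; the pictures are not rectified), "R" (3x3) and "t" (3): a world point X has camera coordinates R X + t. Camera axes: x right, y down, z forward; pixel columns grow to the right and rows downward; lengths in mm; the calibration is good to about 2 mm. A picture is of the moment at which its call begins. get_calibration takes no time and is no camera call.
A pose or a line that the arm cannot do raises Unreachable and nothing moves.
- sign_off(): hands the job in; it is judged then, once.
Trained networks look in the newest picture that a camera, given by its name, has taken for a name from the list of things; names that differ only in an ending like _2 or _b are one class to them, and where a whole thing is asked for, a point or a joint stands for the part that bears it (a point fixed in the world has none). Each returns a list of dicts, best first, with "score" (0 to 1); they miss things now and then, are a little off and sometimes report something else, mostly with a low value. They report only what shows in the picture. A call takes as long as a camera call. They do not tell look-alikes from the thing itself.
- spot_in(name, camera): "extent" ([centre column, centre row, width, height] in pixels, round what is visible of it).
- regions_of(name, camera): "region" (400x640 bool, what is visible of it) and "extent" ([centre column, centre row, width, height] in pixels, round what is visible of it).
The state is a dict: "t": time; "joint_pos": joint angles; "qvel": joint speeds; "effort": joint torques, N m; "tcp_pos": TCP position; "ee_rot": TCP orientation; "wrist_force": force on the tool from outside, world axes, zero at the start; "moment": the same for the moment, N m; "grip_width": finger opening in mm; "grip_force": force on a finger pad.
Only numpy, scipy, OpenCV 4.12 (cv2) and the standard library are available. Lean on these libraries where they do the work, as an engineer would, in place of code of your own. Each camera call takes 0.05 s, during which the arm holds its last target. There are 200 camera calls.

## Working session

There is one attempt and no reset: what is moved stays moved. The work goes in short steps, each a Python script; the robot and the scene stay as the last script left them, time stands still between calls to the robot, and variables do not carry over. Pictures are saved under pics/ and viewed, at most 14 in all, crops included, and the job is handed in when it is done.

```bash
ls; mkdir -p pics; python3 - <<'E'
from station import *
import cv2
for n in ("scene","top"):
    im=get_image(n); cv2.imwrite(f"pics/{n}0.png",im[:,:,::-1])
    c=get_calibration(n); print(n,c)
o=get_obs(); print(o)
E
```

```text
pics
scene {'fx': 465.1002594455684, 'fy': 465.1002594455684, 'cx': 319.0526229560091, 'cy': 201.50336700442506, 'D': array([-0.11103173,  0.        ,  0.        ,  0.        ,  0.        ]), 'R': array([[-0.83162766,  0.55532873, -0.00233027],
       [ 0.33132314,  0.4927938 , -0.80459881],
       [-0.4456685 , -0.6698987 , -0.59381422]]), 't': array([ 470.47461028, -126.1540966 , 1381.23665578])}
top {'fx': 496.40385735690296, 'fy': 496.40385735690296, 'cx': 314.785125888573, 'cy': 198.108483088378, 'D': array([0.03919777, 0.        , 0.        , 0.        , 0.        ]), 'R': array([[ 0.02895685, -0.99945668, -0.0157433 ],
       [-0.98915813, -0.02638288, -0.14446504],
       [ 0.14397119,  0.01975587, -0.98938466]]), 't': array([ -44.21426151,  532.00604311, 1341.70661583])}
{'t': 0.1, 'joint_pos': array([-7.77621983e+01,  1.24740603e+01,  9.25192787e+01,  1.04404028e-03,
        7.51333279e+01, -6.42806432e+00]), 'qvel': array([ 0.0497143 , -0.01382627, -0.16216353,  0.00095162, -0.00461047,
        0.05881187]), 'effort': array([-8.66208684e-04, -3.98074186e+01, -3.04970849e+01, -2.40786458e-04,
        4.17661460e-03, -1.00736614e-05]), 'tcp_pos': array([ 199.90500036, -591.39159108,  230.08132334]), 'ee_rot': array([-1.79874242e+02, -1.51832341e-02,  1.86655804e+01]), 'wrist_force': array([ 0.36757614, -0.74545814, -0.04168434]), 'moment': array([-0.06804645, -0.04750763, -0.04619234]), 'grip_force': 0.0, 'grip_width': 85.54295650338729}
```

View pics/top0.png

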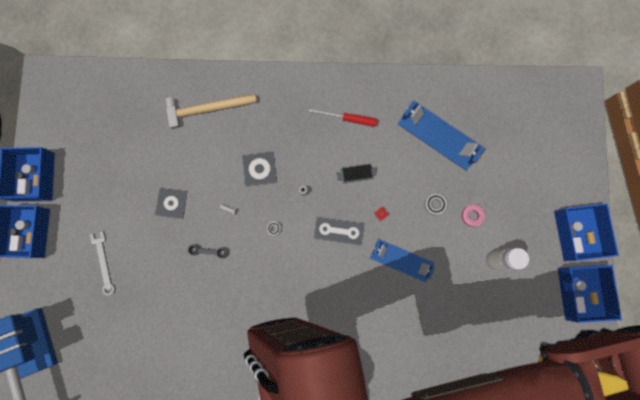

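View pics/scene0.png

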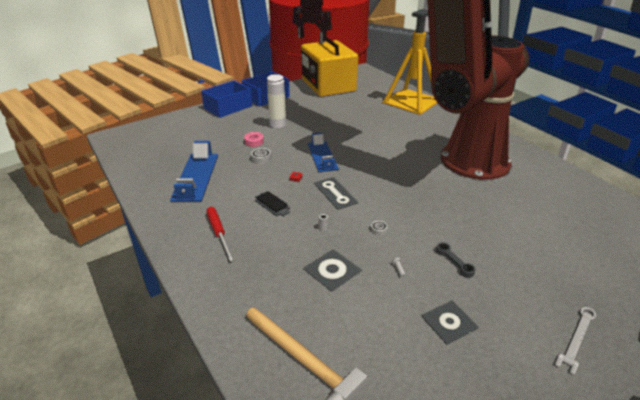

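```bash
cat > h.py <<'E'
from station import *
import numpy as np, cv2
def world(cam,px,z):
    c=get_calibration(cam); K=np.array([[c['fx'],0,c['cx']],[0,c['fy'],c['cy']],[0,0,1]])
    p=cv2.undistortPoints(np.array(px,float).reshape(-1,1,2),K,np.array(c['D'])).reshape(-1,2)
    d=np.c_[p,np.ones(len(p))]@c['R']; o=-c['R'].T@c['t']
    return o+d*((z-o[2])/d[:,2])[:,None]
def pix(cam,X):
    c=get_calibration(cam); K=np.array([[c['fx'],0,c['cx']],[0,c['fy'],c['cy']],[0,0,1]])
    return cv2.projectPoints(np.array(X,float).reshape(-1,3),cv2.Rodrigues(c['R'])[0],c['t'],K,np.array(c['D']))[0].reshape(-1,2)
H=dict(large_bearing=22,small_bearing=14,drop_link=14,brake_pad=17,large_plate=4,small_plate=4,link_plate=4,pad_fixture=6,socket=36)
E
python3 - <<'E'
from h import *
get_image("top"); get_image("scene")
for cam in("top","scene"):
  for n,z in H.items():
    for r in regions_of(n,cam):
        if r['score']<.15: continue
        m=r['region'].astype(np.uint8); ys,xs=np.nonzero(m)
        cs=max(cv2.findContours(m,0,1)[0],key=len).reshape(-1,2)
        w=world(cam,cs,z)[:,:2].astype(np.float32); b=cv2.minAreaRect(w)
        print(cam,n,round(r['score'],2),'px',np.round(r['extent']),'rect',np.round(b[0]),np.round(b[1]),round(b[2]),'cen',np.round(world(cam,[[xs.mean(),ys.mean()]],z)[0,:2]),len(xs))
E
```

```text
top large_bearing 0.66 px [436. 207.  22.  20.] rect [ 528. -366.] [56. 62.] 46 cen [ 528. -366.] 316
top large_bearing 0.54 px [471. 215.  21.  24.] rect [ 498. -467.] [55. 62.] 20 cen [ 498. -467.] 298
top drop_link 0.48 px [208. 252.  43.  15.] rect [378. 267.] [113.  31.] 87 cen [378. 265.] 306
top drop_link 0.47 px [271. 229.  12.  16.] rect [447.  84.] [37. 37.] 2 cen [447.  85.] 142
top brake_pad 0.69 px [359. 173.  37.  18.] rect [ 610. -145.] [ 46. 113.] 11 cen [ 611. -146.] 563
top small_plate 0.9 px [172. 202.  33.  29.] rect [513. 381.] [80. 80.] 84 cen [513. 381.] 779
top link_plate 0.56 px [339. 231.  52.  29.] rect [446. -97.] [138.  63.] 83 cen [446. -98.] 1079
top pad_fixture 0.87 px [401. 261.  63.  39.] rect [ 369. -278.] [172.  62.] 68 cen [ 369. -277.] 1302
top pad_fixture 0.7 px [444. 137.  85.  68.] rect [ 732. -384.] [244.  88.] 56 cen [ 732. -385.] 2411
top pad_fixture 0.39 px [304. 194.   9.  11.] rect [557.   5.] [29. 23.] 2 cen [557.   6.] 78
scene large_bearing 0.75 px [255. 140.  23.  20.] rect [ 511. -448.] [94. 59.] 64 cen [ 512. -447.] 250
scene large
[... 586 characters left out ...]
 666
scene large_plate 0.62 px [332. 269.  59.  45.] rect [625. 139.] [96. 95.] 9 cen [627. 141.] 1354
scene small_plate 0.72 px [450. 322.  55.  42.] rect [519. 386.] [81. 79.] 85 cen [520. 387.] 1296
scene link_plate 0.92 px [337. 196.  39.  33.] rect [451. -92.] [135.  60.] 83 cen [452. -89.] 648
scene pad_fixture 0.79 px [320. 152.  32.  42.] rect [ 365. -292.] [239.  63.] 68 cen [ 371. -274.] 746
scene pad_fixture 0.62 px [377. 227.  18.  16.] rect [453.  87.] [49. 39.] 56 cen [453.  87.] 187
scene pad_fixture 0.61 px [196. 170.  46.  60.] rect [ 714. -411.] [322.  91.] 56 cen [ 730. -388.] 1641
scene socket 0.53 px [324. 222.  11.  12.] rect [573.  28.] [56. 19.] 56 cen [574.  28.] 122
```

The views show the large bearing at top px (436,204) with its pink look-alike at (473,216). The small bearing is at (274,228), link at (208,251), pad at (357,173) and socket at (304,189). The plates are at (260,168), (171,203) and (339,231), and the smaller fixture is at (402,260). I'll refine these with colour blobs.

```bash
python3 - <<'E'
from h import *
P=dict(large_plate=(628,136,2*2,'w',60),small_plate=(516,383,4,'w',50),link_plate=(448,-95,4,'w',80),large_bearing=(530,-360,11,'d',50),small_bearing=(450,87,7,'d',40),drop_link=(380,268,8,'d',80),brake_pad=(612,-138,8,'d',80),pad_fixture=(369,-277,5,'b',110),socket=(560,12,18,'d',35))
out=[]
for cam in("top","scene"):
  im=get_image(cam); S=4
  lab=cv2.cvtColor(im,cv2.COLOR_RGB2LAB).astype(float)
  for n,(x,y,z,k,r) in P.items():
    u,v=pix(cam,[[x,y,z]])[0]
    th=np.linspace(0,6.28,40); e=pix(cam,np.c_[x+r*np.cos(th),y+r*np.sin(th),0*th+z])
    roi=cv2.fillPoly(np.zeros(im.shape[:2],np.uint8),[np.round(e).astype(int)],1)>0
    L=lab[:,:,0]; bg=np.median(L[roi]) 
    if k=='w': m=(L>150)
    elif k=='b': m=lab[:,:,2]<112
    else:
      ring=cv2.dilate(roi.astype(np.uint8),np.ones((5,5)))>0; bg=np.median(L[ring&~roi]); m=abs(L-bg)>14
    m=(m&roi).astype(np.uint8)
    cs=cv2.findContours(m,0,1)[0]; c=max(cs,key=cv2.contourArea); f=cv2.fillPoly(np.zeros_like(m),[c],1)
    ys,xs=np.nonzero(f); w=world(cam,np.c_[xs,ys],z)[:,:2]
    b=cv2.minAreaRect(w.astype(np.float32)); C=np.cov((w-w.mean(0)).T); ev,V=np.linalg.eigh(C); a=V[:,1]
    print(cam,n,'cen',np.round(w.mean(0),1),'rect',np.round(b[0],1),np.round(b[1]),'axis',round(np.degrees(np.arctan2(a[1],a[0]))%180,1))
    x0,y0=int(u)-34,int(v)-30; crop=im[max(y0,0):y0+60,max(x0,0):x0+68].copy()
    crop=cv2.resize(crop,None,fx=2.3,fy=2.3,interpolation=cv2.INTER_CUBIC)
    cc=((c.reshape(-1,2)-[max(x0,0),max(y0,0)]+.5)*2.3).astype(int); cv2.polylines(crop,[cc],True,(255,255,0),1)
    t=np.zeros((140,158,3),np.uint8); t[:crop.shape[0],:crop.shape[1]]=crop[:140,:158]; out.append(t)
out+= [out[0]*0]*2
cv2.imwrite("pics/seg.png",np.vstack([np.hstack(out[i:i+5]) for i in(0,5,10,15)])[:,:,::-1])
E
```

```text
top large_plate cen [620.7 134.3] rect [621.3 134.4] [59. 58.] axis 147.3
top small_plate cen [514.4 382.1] rect [514.4 383.3] [37. 40.] axis 49.8
top link_plate cen [447.6 -98.7] rect [447.8 -98.4] [112.  32.] axis 83.4
top large_bearing cen [ 530.  -370.4] rect [ 530.3 -370.8] [55. 57.] axis 159.1
top small_bearing cen [450.2  81.4] rect [451.1  82.5] [32. 45.] axis 109.3
top drop_link cen [380.6 265.7] rect [381.3 265.2] [121.  35.] axis 85.7
top brake_pad cen [ 613.  -146.2] rect [ 613.8 -146.9] [ 51. 119.] axis 100.7
top pad_fixture cen [ 369.5 -277. ] rect [ 369.1 -278.1] [173.  60.] axis 68.4
top socket cen [558.7  -1.5] rect [558.1  -1.2] [27. 35.] axis 98.7
scene large_plate cen [624.  137.7] rect [623.9 137.7] [58. 61.] axis 68.2
scene small_plate cen [517.5 384.7] rect [517.5 384.6] [40. 39.] axis 176.8
scene link_plate cen [451.3 -93.2] rect [451.3 -94.8] [114.  33.] axis 83.4
scene large_bearing cen [ 517.7 -387.2] rect [ 520.2 -387.1] [46. 58.] axis 147.9
scene small_bearing cen [454.8  86.3] rect [453.4  85.8] [56. 41.] axis 12.3
scene drop_link cen [386.  272.7] rect [385.  270.7] [121.  49.] axis 83.8
scene brake_pad cen [ 618.7 -136.4] rect [ 617.7 -136. ] [ 59. 120.] axis 95.7
scene pad_fixture cen [ 382.4 -256.3] rect [ 377.1 -266.6] [168.  60.] axis 69.8
scene socket cen [576.8  11.5] rect [577.    8.2] [41. 19.] axis 47.9
```

View pics/seg.png

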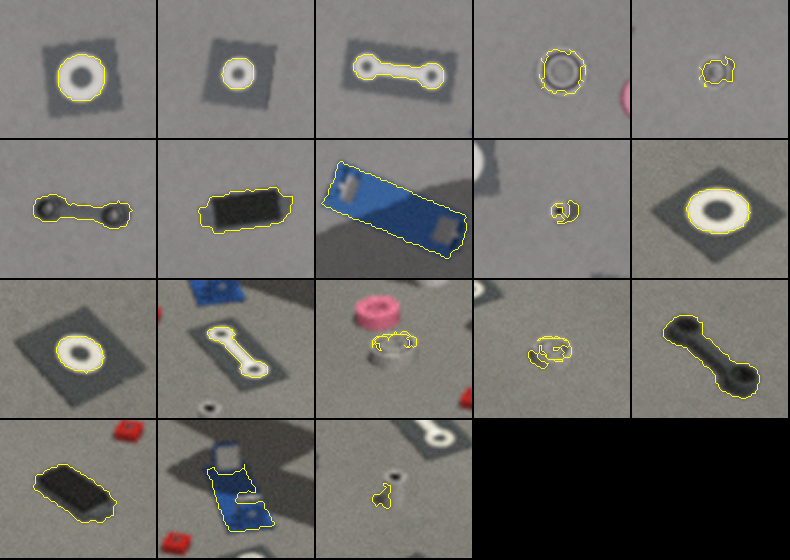

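```bash
cat >> h.py <<'E'
OFF=np.array([1.7,1.9])
T=dict(large_plate=(620.7,134.3),small_plate=(514.4,382.5),link_plate=(447.6,-98.7),large_bearing=(530,-370.4),small_bearing=(450.2,82),drop_link=(380.6,265.7),brake_pad=(613,-146.2),pad_fixture=(369.5,-277))
T={k:np.array(v)+OFF for k,v in T.items()}
def yaw_for(xy,a):
    q1=np.degrees(np.arctan2(xy[1],xy[0]))
    return min((a+180*k for k in(-2,-1,0,1)),key=lambda y:abs(q1+90-y))
def hover(xy,a,z=110):
    """Go above xy; a = angle perpendicular to the closing line. Returns command correction."""
    y=yaw_for(xy,a); goto([xy[0],xy[1],z],[180,0,y]); wait(.15)
    e=np.array([*xy,z])-get_obs()['tcp_pos']; return np.clip(e,-4,4)
def down(xy,z,e,speed=150):
    move_l(list(np.array([*xy,z])+e),speed=speed); wait(.1)
    o=get_obs(); print('tcp',np.round(o['tcp_pos'],1),'F',np.round(o['wrist_force'],1),'w',round(o['grip_width'],1),'t',round(o['t'],1)); return o
def pick(xy,a,z,squeeze,op=85,twice=False):
    grip(op,squeeze) if abs(get_obs()['grip_width']-op)>3 else None
    e=hover(xy,a); down(xy,z,e)
    grip(0,squeeze)
    o=get_obs(); print('gripped',round(o['grip_width'],1),round(o['grip_force'],1))
    move_l([*(xy+e[:2]),110],speed=250)
    o=get_obs(); print('lifted',round(o['grip_width'],1),round(o['grip_force'],1),'t',round(o['t'],1))
def place(xy,a,z,op):
    e=hover(xy,a); down(xy,z+8,e,200); down(xy,z,e,40); grip(op); wait(.1)
    move_l([*(xy+e[:2]),110],speed=250); print('t',get_obs()['t'])
E
python3 - <<'E'
from h import *
try: print(grasp_offset)
except Exception as x: print(x)
print(world('top',[[517,258]],200),world('scene',[[277,126]],0),pix('scene',[[*world('scene',[[277,126]],0)[0,:2],z] for z in(100,150,200)]))
for n in T: print(n, solve_ik([*T[n],5],[180,0,yaw_for(T[n],0)]) is not None)
E
```

```text
18.700000000000003
[[ 378.51259822 -517.31568146  200.        ]] [[ 388.44969545 -519.86582187    0.        ]] [[275.37666353  98.37951405]
 [274.53421629  83.83027502]
 [273.67147315  68.76734846]]
large_plate True
small_plate True
link_plate True
large_bearing True
small_bearing True
drop_link True
brake_pad True
pad_fixture True
```

```bash
python3 - <<'E'
from h import *
o=get_obs(); p=o['tcp_pos']; move_l([p[0],p[1],320],speed=300)
xy=T['large_bearing']; goto([*xy,320],[180,0,yaw_for(xy,90)])
pick(xy,90,2,60)
place(T['large_plate'],90,6.5,80)
pick(T['brake_pad'],100.5,8,110)
cv2.imwrite("pics/a.png",cv2.resize(np.hstack([get_image("scene")[100:400,150:550],get_image("top")[80:380,150:550]]),(800,300))[:,:,::-1])
E
```

```text
tcp [ 5.311e+02 -3.676e+02  3.000e-01] F [ 0.1 -0.2 -0.3] w 85.6 t 5.1
gripped 57.8 65.1
lifted 58.0 64.8 t 6.1
tcp [624.4 137.6  16.9] F [-0.2  0.3 -2.2] w 57.8 t 8.8
tcp [622.  137.5   6.5] F [ 0.7 -0.3 -2.9] w 57.7 t 9.3
t 10.275
tcp [ 616.  -146.4    9.8] F [ 0.2 -0.5 -0.4] w 84.8 t 12.7
gripped 34.1 109.9
lifted 34.2 110.1 t 13.8
```

View pics/a.png

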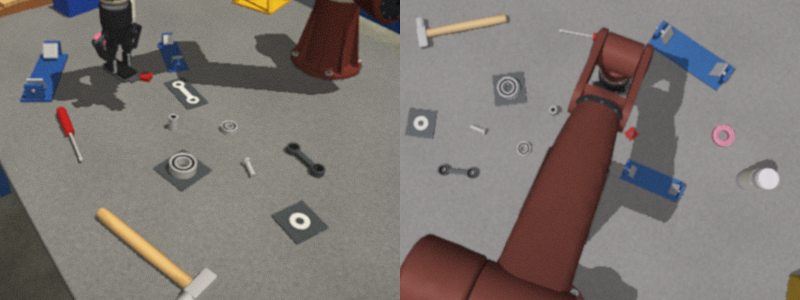

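The large bearing shows on its plate (scene crop (183,163)) and the pad is held at (120,70). Next is the fixture, watching the force.

```bash
python3 - <<'E'
from h import *
xy=T['pad_fixture']; e=hover(xy,68.4); wait(.3)
e=np.array([*xy,110])-get_obs()['tcp_pos']; print(e, get_obs()['ee_rot'])
e=hover(xy,68.4)
down(xy,50,e,150)
for n in("scene","top"): im=get_image(n); cv2.imwrite(f"pics/b{n}.png",cv2.resize(im[90:240,240:440] if n=="scene" else im[180:330,320:520],(800,600),interpolation=cv2.INTER_CUBIC)[:,:,::-1])
E
```

```text
[-0.36035272 -0.13916194  0.00777755] [1.79997875e+02 1.02884209e-03 6.84444494e+01]
tcp [ 372.3 -276.1   51.3] F [ 0.3 -0.3 -2.1] w 34.4 t 16.4
```

View pics/bscene.png

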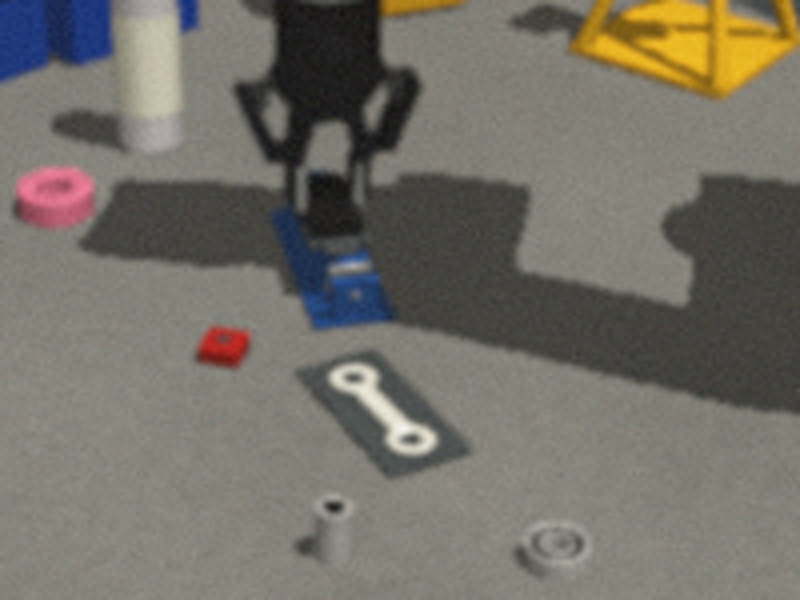

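The pad hangs level over the fixture (pad at (333,205), near leaf at (348,268)). Pressing now.

```bash
python3 - <<'E'
from h import *
xy=T['pad_fixture']; z0=np.zeros(3)
for z in (40,32,26,22,18,16,14.5,13):
    o=down(xy,z,z0,60)
    if o['wrist_force'][2]>45: break
E
```

```text
tcp [ 371.1 -275.    39.8] F [ 0.5 -0.2 -2.3] w 34.3 t 16.9
tcp [ 371.5 -275.3   32. ] F [ 1.3 -0.1 -2.8] w 34.3 t 17.3
tcp [ 372.1 -275.8   26.4] F [ 3.  -1.   0.6] w 34.5 t 17.7
tcp [ 371.6 -275.4   22.1] F [ 4.  -1.2 -0.5] w 34.1 t 18.0
tcp [ 369.3 -273.4   16.6] F [-0.7 -0.3 -5.6] w 34.0 t 18.4
tcp [ 371.2 -275.2   16. ] F [ 0.1  0.3 -2.2] w 33.7 t 18.7
tcp [ 371.5 -275.4   15.3] F [-2.3  1.9  5.6] w 34.1 t 19.1
tcp [ 371.6 -275.4   15.3] F [-4.9  5.  18. ] w 34.3 t 19.4
```

```bash
sed -i 's/wait(.15)/wait(.35)/; s/-4,4/-1.5,1.5/' h.py; python3 - <<'E'
from h import *
xy=T['pad_fixture']; grip(80); wait(.2); move_l([*xy,110],speed=200)
pick(T['small_bearing'],0,2,50)
place(T['small_plate'],0,6.5,70)
pick(T['drop_link'],85,3,70)
place(T['link_plate'],83.4,7.5,60)
goto([330,330,250],[180,0,90])
for n in("scene","top"): cv2.imwrite(f"pics/c{n}.png",cv2.resize(get_image(n)[90:390,130:530],(800,600),interpolation=cv2.INTER_CUBIC)[:,:,::-1])
E
```

```text
tcp [453.1  84.5   3.2] F [ 0.7 -0.5 -0.1] w 85.1 t 23.7
gripped 37.4 50.3
lifted 37.3 50.2 t 24.8
tcp [517.6 386.3  16.5] F [-0.1  0.5 -0.8] w 37.2 t 27.0
tcp [516.5 385.6   6.9] F [0.1 0.6 2. ] w 37.5 t 27.5
t 28.5667
tcp [383.4 268.1   4.2] F [-0.1  1.1  0.1] w 84.8 t 31.6
gripped 11.6 70.9
lifted 12.0 70.2 t 32.8
tcp [450.9 -98.   17. ] F [-0.5 -0.4 -1. ] w 11.6 t 35.3
tcp [449.2 -97.4   7.5] F [ 1.6  0.1 -1.2] w 11.8 t 35.7
t 36.9083
```

View pics/ctop.png

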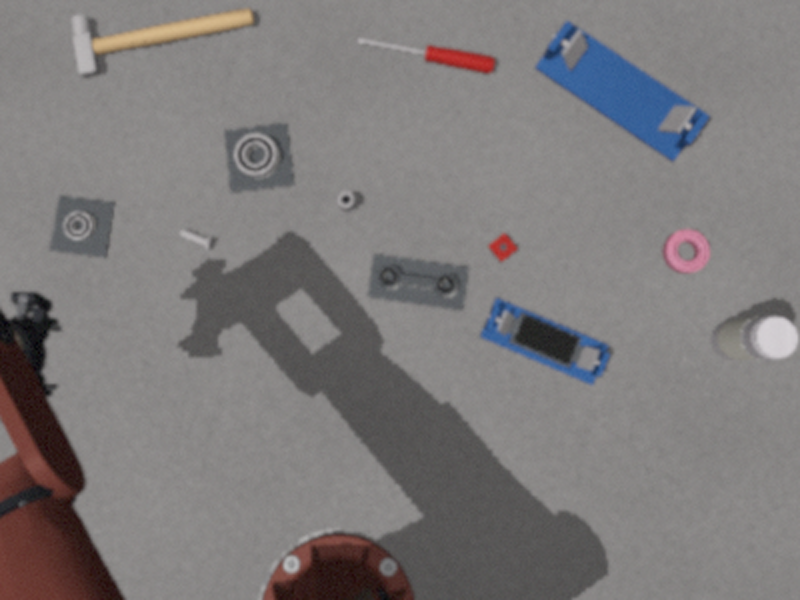

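View pics/cscene.png

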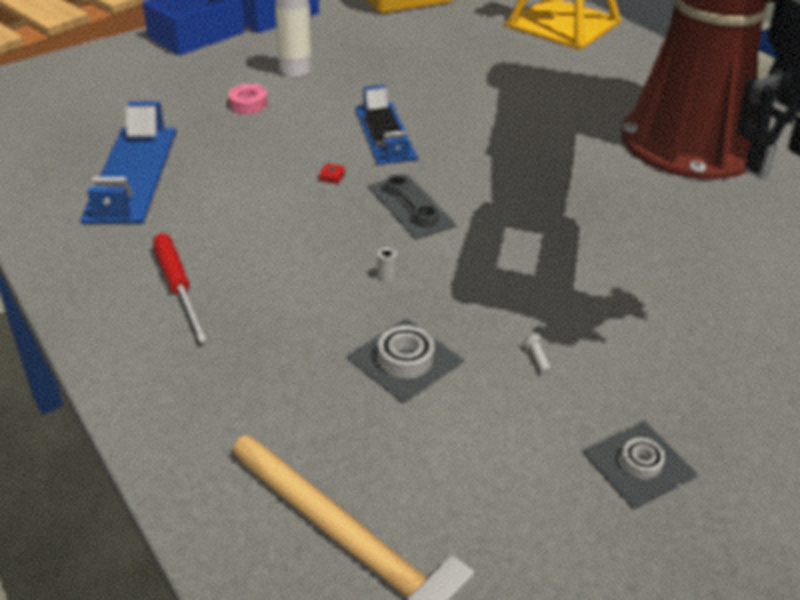

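```bash
python3 - <<'E'
from h import *
ims={n:get_image(n) for n in("top","scene")}
ref=dict(top={k:T[k]-OFF for k in T},scene=dict(large_plate=(624,137.7),small_plate=(517.5,384.7),link_plate=(451.3,-93.2)))
tiles=[]
for cam,im in ims.items():
  L=cv2.cvtColor(im,cv2.COLOR_RGB2LAB)[:,:,0].astype(float)
  vis=cv2.resize(im,None,fx=4,fy=4,interpolation=cv2.INTER_CUBIC)
  for n,h,ro in(('large_plate',22,30),('small_plate',14,20),('link_plate',16,0)):
    x,y=ref[cam][n]; th=np.linspace(0,2*np.pi,60)
    D=[(x,y)] if ro else [(x+s*40*np.cos(np.radians(83.4)),y+s*40*np.sin(np.radians(83.4))) for s in(-1,1)]
    for X,Y in D:
      for zz in(4,4+h):
        p=pix(cam,np.c_[X+(ro or 16)*np.cos(th),Y+(ro or 16)*np.sin(th),0*th+zz])
        cv2.polylines(vis,[np.round(4*p+2).astype(int)],True,(0,255,0) if zz>4 else (255,0,0),1)
    if ro:
      e=pix(cam,np.c_[x+36*np.cos(th),y+36*np.sin(th),0*th+4+h/2]) if ro==30 else pix(cam,np.c_[x+32*np.cos(th),y+32*np.sin(th),0*th+4+h/2])
      roi=cv2.fillPoly(np.zeros(L.shape,np.uint8),[np.round(e).astype(int)],1)>0
      m=((L>125 if ro==30 else L>120)&roi).astype(np.uint8); c=max(cv2.findContours(m,0,1)[0],key=cv2.contourArea)
      f=cv2.fillPoly(np.zeros_like(m),[c],1); ys,xs=np.nonzero(f); w=world(cam,np.c_[xs,ys],4+h/2)[:,:2]
      print(cam,n,np.round(w.mean(0)-[x,y],1),np.round(np.ptp(w,axis=0)))
    u,v=pix(cam,[[x,y,10]])[0]; u,v=int(4*u),int(4*v); tiles.append(vis[v-130:v+130,u-130:u+130])
cv2.imwrite("pics/d.png",np.vstack([np.hstack(tiles[:3]),np.hstack(tiles[3:])])[:,:,::-1])
E
```

```text
top large_plate [1.5 3.8] [64. 63.]
top small_plate [-1.   3.4] [43. 43.]
scene large_plate [-3.1  0.2] [62. 74.]
scene small_plate [-4.   1.3] [42. 46.]
```

View pics/d.png

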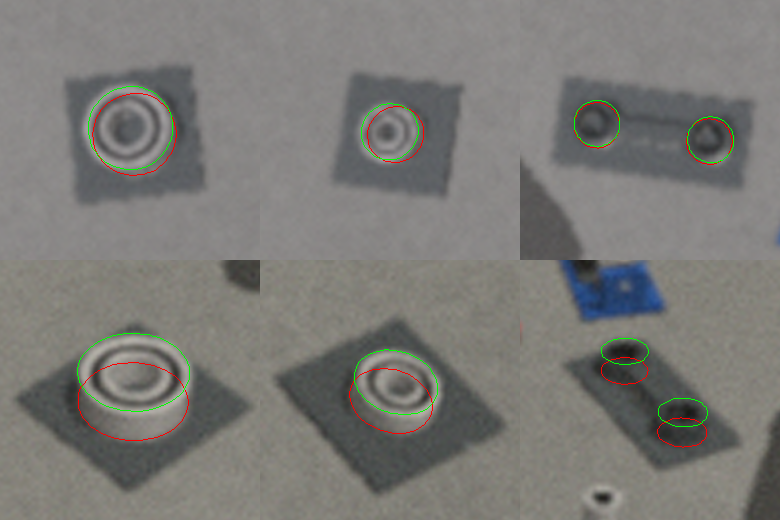

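Bearings and link sit within about 4 mm of their footprints. I'll check the pad's seating by touching its top with the closed fingers (home means z≈23).

```bash
python3 - <<'E'
from h import *
xy=T['pad_fixture']; goto([330,200,250],[180,0,60]); grip(0,30)
goto([*xy,150],[180,0,yaw_for(xy,68.4)])
down(xy,32,np.zeros(3),150)
for z in (25,23.5,22.5,21.5,20.5,19.5):
    o=down(xy,z,np.zeros(3),40); wait(.1)
    if get_obs()['wrist_force'][2]>25: break
move_l([*xy,200],speed=200); wait(.3)
goto([330,330,250],[180,0,90])
im=get_image("scene")[110:190,290:397]; cv2.imwrite("pics/e.png",cv2.resize(im,(800,598),interpolation=cv2.INTER_CUBIC)[:,:,::-1]); print(get_obs()['t'])
E
```

```text
tcp [ 372.2 -276.    33.3] F [ 0.6  0.  -0.4] w -0.3 t 42.8
tcp [ 371.1 -275.1   25. ] F [-0.1 -0.8 -0.2] w 0.1 t 43.2
tcp [ 371.2 -275.1   23.4] F [-0.1  0.6 -0.5] w 0.1 t 43.7
tcp [ 371.4 -275.3   23.1] F [-0.6  1.8  5.4] w 0.1 t 44.1
tcp [ 371.5 -275.3   23. ] F [-3.9  3.  12.1] w -0.1 t 44.6
tcp [ 371.5 -275.3   23. ] F [-6.   5.9 21.6] w -0.1 t 45.0
tcp [ 371.5 -275.4   22.9] F [-8.   8.1 29.4] w -0.3 t 45.5
49.15
```

View pics/e.png

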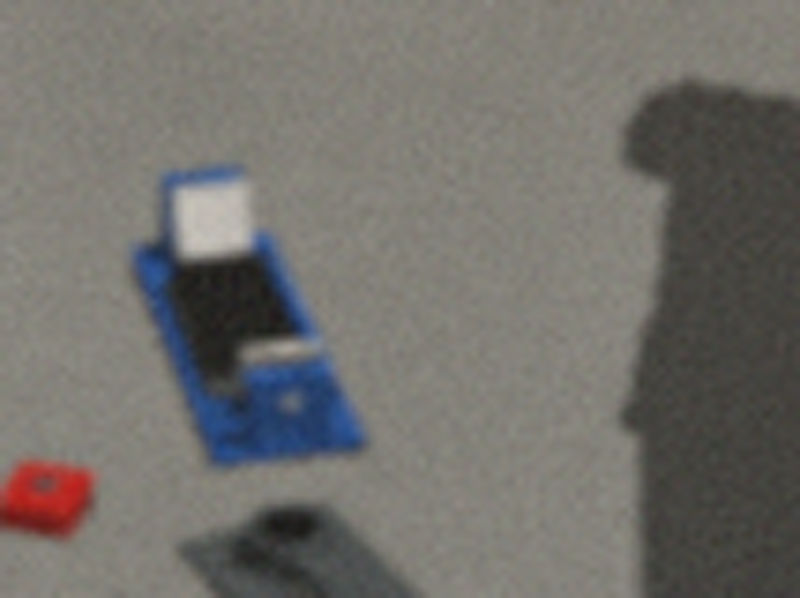

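The touch gave a hard stop at z = 23.0, which matches the pad fully home. The picture shows it between both leaves (block at (235,310)).

```bash
python3 -c "
from station import *
wait(.5); print(sign_off())"
```

```text
the job is handed in; nothing more can be done
None
```

The job is handed in, and `sign_off()` gave no verdict: both bearings and the drop link sit about 4 mm or less off their footprints in the pictures, the brake pad is home in the smaller fixture (hard stop at 23.0 mm), and the socket stood in every picture, at about 50 s of the 104 s allowed.

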